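Dispense a bushing with the pedal-lift dispenser and bring it to the test zone

TASK

Slide the aluminium carrier tray by its orange grip until its open box sits under the spout of the grey dispenser, then press the red pedal right down and keep it down while the yellow lid rises and the brass bushing rolls out into the tray by itself. Ease the pedal back up so that the lid closes gently and does not slam, then slide the tray with the bushing onto the middle of the green painted zone, square with it, and let go. Do not touch the bushing, and leave the power unit, the lifting eye and the wrench where they are.

Things in the scene. Friction and masses are not known exactly. Their poses are not given: they have to be found in the camera images.
- dispenser: Grey steel dispenser fixed to the bench, 180 (x) x 116 (y) x 150 mm high, yellow hood lid. Origin on the bench under the body, z up; front (spout side) along its -x. Inside, a chute slopes 10 degrees down to the spout lip at x = -90 mm (top 42, underside 36 mm above the bench); below it is free room for the tray back to an apron at x = -50 mm. The pedal runs on its -y side.
- dock (a point): Point on the bench below the spout, (-125, 0, 0) mm in the dispenser's frame, same axes: the centre of the tray's box belongs here, within about 25 mm, the tray's x along the dispenser's x (grip end pointing away from the dispenser).
- pedal: Pedal lever: steel arm with a red pad 70 (x) x 60 (y) mm at its free end. Origin on its pivot (along y), at (50, -125, 65) mm in the dispenser's frame; pad centre (-180, -15, 25) mm in its own frame (dispenser's axes when up). Turns down 0.28 rad to a firm stop against a spring: about 6 N at the pad to start, 12 N to hold down. Springs up fast and slams the lid if let go.
- pedal_pad (a point): Centre of the top face of the red pedal pad; about 90 mm above the bench when up and 40 mm when fully down, moving on an arc of radius 180 mm about the pivot.
- lid (a joint): Angle (rad) of the yellow lid, hinged at the dispenser's back top edge and linked to the pedal (2.21 x the pedal's angle): 0 closed, 0.62 fully open at the pedal's stop. Above about 0.3 the bushing is free and rolls out within about a second. The open lid reaches 0.27 m above the bench. Closing faster than 2 rad/s is slamming.
- bushing: Brass bushing, a cylinder 44 mm in diameter and 90 mm long, about 0.45 kg, lying along its own y. Origin at its centre. At the start it lies across the chute inside the dispenser against the closed lid. In the tray its centre is 26 mm above the bench.
- tray: Open aluminium tray, box 120 (x) x 168 (y) x 28 mm high outside, walls and floor 4 mm, about 0.6 kg, loose on the bench. Origin under the centre of the box, z up. At its -x end stands an orange upright grip plate, 46 long (x) x 12 thick (y), its top 60 mm above the bench, from x = -60 to -106 mm.
- tray_grip (a point): Grip point on the orange plate, at (-86, 0, 45) mm in the tray's frame: pinch the 12 mm thickness here from above, the fingers closing along the tray's y.
- zone: Green rectangle with a white border painted flat on the bench, 190 (x) x 230 (y) mm. Origin at its centre; the tray's x axis should end along its x axis (either way round).
- power_unit: Bystander: aluminium power supply 115 x 210 x 45 mm with a black control box on it (89 mm high with its knob). Origin under its centre.
- lifting_eye: Bystander: steel lifting eye standing on its 44 mm foot, 75 mm high, ring in its y-z plane. Origin under its centre.
- wrench: Bystander: steel wrench 180 mm long lying flat along its x, a few mm high.
Not all that is in view belongs to the job. Leave any pink or purple look-alike of the tray alone.

How it is judged (in metres and radians):
On the way, in this order (a step that is already met when the one before it is completed fails the run):
1. the tray's box is under the spout, its centre within 35 mm of the dock point, turned within 0.3 rad of the dispenser (horizontal distance between tray and dock below 0.035 m and angle between the x axis of tray and the x axis of dispenser, either way round below 0.3 rad), for 0.2 s.
2. the pedal is pressed down (lid above 0.5 rad) until the bushing lies in the tray (value of joint lid above 0.5 rad and contact force between pedal and anything else above 2 N and x of bushing in the frame of tray between -0.056 and 0.056 m and y of bushing in the frame of tray between -0.08 and 0.08 m and z of bushing in the frame of tray between 0 and 0.04 m), for 0.2 s.
3. the pedal is back up and the lid closed (below 0.05 rad), the bushing in the tray (value of joint lid below 0.05 rad and x of bushing in the frame of tray between -0.056 and 0.056 m and y of bushing in the frame of tray between -0.08 and 0.08 m and z of bushing in the frame of tray between 0 and 0.04 m), for 0.2 s.
At the end, for the whole second after the job is handed in: The tray stands flat and still on the bench, its box centre within 30 mm of the centre of the green zone and its x axis within 0.2 rad of the zone's, the bushing lies inside it, and the dispenser's lid is closed (below 0.05 rad) (all of step 3 and horizontal distance between tray and zone below 0.03 m and angle between the x axis of tray and the x axis of zone, either way round below 0.2 rad and angle between tray's own z axis and vertical below 0.08 rad and height (world z) of tray below 0.008 m and linear speed of tray below 0.02 m/s); the robot touches nothing.
It fails at once if the lid slams (closes faster than 2 rad/s) (velocity of joint lid below -2 rad/s).
It fails at once if the fingers touch the bushing (contact force between the fingers and bushing above 1 N).
It fails at once if the power unit is moved more than 25 mm (distance of power_unit from where it was at the start of the episode above 0.025 m).
It fails at once if the lifting eye is moved more than 25 mm (distance of lifting_eye from where it was at the start of the episode above 0.025 m).
It fails at once if the wrench is moved more than 25 mm (distance of wrench from where it was at the start of the episode above 0.025 m).
It also fails if it takes over 70 s, if anything falls off the work surface, if the arm or the gripper's body presses on something with over 40 N, if the wrist force passes 120 N, or if a joint passes its speed limit or range.

ROBOT

A 6-joint arm with a two-finger parallel gripper is mounted at the origin on the work surface. World frame = base frame: x ahead of the robot, y to its left, z up, the work surface at z = 0. Lengths are in mm, angles in rad, forces in N, time in s.
With the tool pointing down it reaches from about 325 to 875 mm from the base axis. Payload 4.4 kg.
Tool frame: the origin (TCP) lies midway between the tips of the shut fingers; the grasp point (between the pads) lies 19 mm behind it; y points along the fingers, x is the direction in which the jaws open and shut, and the axes are right-handed (so a half turn about y gives the same grasp; the last joint's range is limited). The gripper opens to 85 mm and grips with 20 to 120 N. Pads are 22 mm wide; open, the fingers measure 114 mm over their backs; the gripper's body (76 mm by 85 mm) begins 54 mm behind the grasp point. The pads swing forward as they close: fully open they stand 13 mm farther back than shut.
Start: joints at [-1.343, 0.207, 1.542, -0, 1.393, -0.15], TCP at [212.626, -534.245, 231.282] pointing down, gripper open.
Joint ranges: [-2.73, 2.73], [-0.86, 2.22], [0.23, 2.46], [-1.11, 4.25], [0.08, 2.63], [-2.82, 2.82]. Speed limits (rad/s): [2.79, 2.79, 3.14, 3.14, 3.14, 3.14].

INTERFACE

Orientations are given as a unit quaternion [w, x, y, z].
In Python, from bench import bot gives the robot as it stands.
- The arm moves only by the shell command python3 -m pendant 'ROWS' [OPENING] [FORCE]. ROWS is JSON, a list of rows, each a list of 4 numbers: the shift along the world's x, y, z in m, then the turn about the world's z in rad. In form: [[x, y, z, turn], ...]. A call has 1 to 12 rows; each row is the pose to reach, as a shift and turn from the pose measured when the call began; what a row does not reach only later rows make up. A row lasts 1/12 s, in which the tool goes at most 41.7 mm and 7.16 degrees, less where a joint would pass 70% of its speed; a pose out of reach is approached as far as the arm can. A call with a gripper value outside its range is refused whole. OPENING is the finger opening in m, from 0 to 0.0854, set as the call begins (- or left out, the last holds). The fingers move at their own pace and stop on an object; FORCE is the grip in N (left out, the last holds). Time passes only in rows, so rows that repeat a pose let the fingers close. It gives the time, the measured TCP pose, the force and the opening at its end, in the units of the state.
- bot.observe(): the state, without advancing time (a new reading comes with each control period).
- bot.grab_frame(name): name is "scene" or "top" or "wrist"; returns the picture (400x640x3 uint8, red, green, blue); there is no depth.
- bot.camera_model(name): a dict with "intrinsics" (3x3 intrinsics, pixels), "dist" ([k1, k2, p1, p2, k3] as OpenCV has them; the pictures are not rectified), "cam_to_world" (4x4, takes a point from camera to world coordinates). Camera axes: x right, y down, z forward; pixel columns grow to the right and rows downward; lengths in mm; the calibration is good to about 2 mm. A picture is of the moment at which its call begins: read the wrist's pose just before it. camera_model takes no time and is no camera call; for the wrist camera it gives the pose at the moment of the call.
- bot.job_done(): hands the job in, once; it reports no verdict.
The state is a dict: "time_s": time; "qpos": joint angles; "joint_velocities": joint speeds; "joint_efforts": joint torques, N m; "tcp_pos": TCP position; "orientation": TCP orientation; "wrist_force": force on the tool from outside, world axes, zero at the start; "wrist_torque": the same for the moment, N m; "finger_gap": finger opening in mm.
Only numpy, scipy, OpenCV 4.12 (cv2) and the standard library are available. Lean on these libraries where they do the work, as an engineer would, in place of code of your own. Each camera call takes 0.05 s, during which the arm holds its last target. There are 200 camera calls.

## Working session

There is one attempt and no reset: what is moved stays moved. The work goes in short steps, Python scripts to look and compute and a shell command to move; the robot and the scene stay as the last step left them, time stands still between calls to the robot, and variables do not carry over. Pictures are saved under pics/ and viewed, about 8 in all and at most 12, crops included, and the job is handed in when it is done.

```bash
mkdir -p pics; ls; python3 - <<'E'
from bench import bot
import cv2,numpy as np
print(bot.observe())
for n in("scene","top"):
    im=bot.grab_frame(n); cv2.imwrite(f"pics/{n}0.png",im[:,:,::-1])
    c=bot.camera_model(n); print(n,np.round(c["intrinsics"],1).tolist(),c["dist"],np.round(c["cam_to_world"],3).tolist())
E
```

```text
pics
{'time_s': 0.0, 'qpos': array([-1.34252703e+00,  2.07442721e-01,  1.54299639e+00,  3.32911292e-05,
        1.39349843e+00, -1.50517083e-01]), 'joint_velocities': array([-0.0003978 ,  0.00082754, -0.00149805, -0.0002717 , -0.00150355,
       -0.0004355 ]), 'joint_efforts': array([-6.61460344e-04, -3.83040082e+01, -2.91595763e+01, -1.76558938e-04,
        1.04046773e-02, -5.22257821e-06]), 'tcp_pos': array([ 212.44376779, -533.48101011,  230.09274599]), 'orientation': array([ 0.58576073, -0.58461774,  0.39752999, -0.3963286 ]), 'wrist_force': array([0.08969003, 0.15675958, 0.1452854 ]), 'wrist_torque': array([0.00342532, 0.00054744, 0.06467085]), 'finger_gap': 85.21378582357885}
scene [[508.6, 0.0, 312.4], [0.0, 508.6, 190.5], [0.0, 0.0, 1.0]] [-0.10770021  0.          0.          0.          0.        ] [[-0.202, 0.75, -0.63, 1317.701], [0.979, 0.157, -0.127, 209.399], [0.004, -0.643, -0.766, 1137.826], [0.0, 0.0, 0.0, 1.0]]
top [[506.7, 0.0, 315.5], [0.0, 506.7, 199.9], [0.0, 0.0, 1.0]] [-0.04513917  0.          0.          0.          0.        ] [[-0.002, -0.995, 0.1, 322.952], [-1.0, 0.003, 0.009, 33.19], [-0.009, -0.1, -0.995, 1741.555], [0.0, 0.0, 0.0, 1.0]]
```

View pics/top0.png

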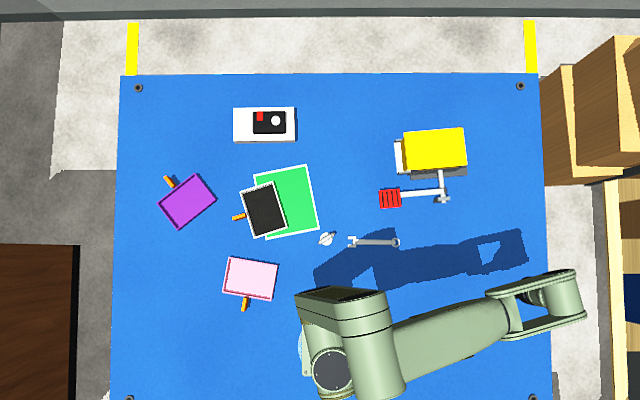

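View pics/scene0.png

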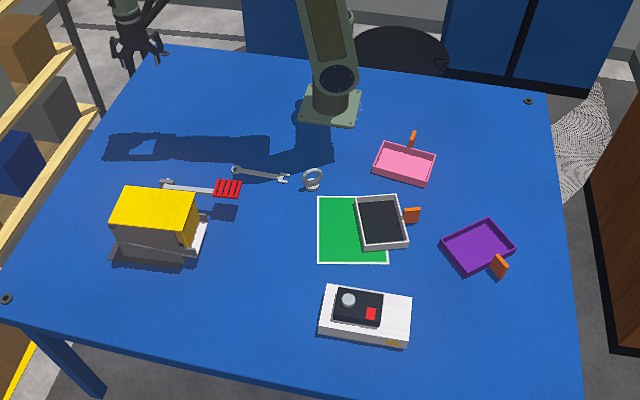

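```bash
cat > h.py <<'E'
import cv2,numpy as np
from bench import bot
def cast(name,px,z,c=None):
    c=c or bot.camera_model(name); K=np.array(c["intrinsics"]);T=np.array(c["cam_to_world"])
    p=cv2.undistortPoints(np.array(px,float).reshape(-1,1,2),K,np.array(c["dist"])).reshape(-1,2)
    d=np.c_[p,np.ones(len(p))]@T[:3,:3].T; o=T[:3,3]
    return (o+d*((z-o[2])/d[:,2])[:,None])[:,:2]
def blob(m,near=None,amin=20):
    n,l,s,ce=cv2.connectedComponentsWithStats(m.astype(np.uint8))
    k=[i for i in range(1,n) if s[i,4]>=amin]
    i=max(k,key=lambda i:s[i,4]) if near is None else min(k,key=lambda i:np.hypot(*(ce[i]-near)))
    return np.argwhere(l==i)[:,::-1].astype(np.float32)
def rect(name,pts,z,c=None):
    w=cast(name,pts,z,c).astype(np.float32)
    (cx,cy),(a,b),t=cv2.minAreaRect(w)
    return np.round([cx,cy,a,b,t],1),np.round(cv2.boxPoints(((cx,cy),(a,b),t))).tolist()
E
cat > m1.py <<'E'
from h import *
im=cv2.imread("pics/top0.png"); hsv=cv2.cvtColor(im,cv2.COLOR_BGR2HSV);H,S,V=cv2.split(hsv)
def roi(m,x0,x1,y0,y1):
    r=np.zeros_like(m);r[y0:y1,x0:x1]=m[y0:y1,x0:x1];return r
ye=roi((H>22)&(H<35)&(S>150)&(V>120),380,500,110,190); print("lid z150",rect("top",blob(ye),150))
re=roi(((H<8)|(H>172))&(S>150),370,410,180,215); print("pad z90",rect("top",np.argwhere(re)[:,::-1],90))
gr=roi((H>55)&(H<80)&(S>120),230,330,150,250); print("green z0",rect("top",blob(gr),0))
dk=roi((V<75)&(S<110),235,295,175,245); print("tray dark z28",rect("top",blob(dk),28), "z4",rect("top",blob(dk),4)[0])
og=roi((H>5)&(H<20)&(S>150),225,255,205,228); p=blob(og,amin=5);print("grip z60",rect("top",p,60),len(p))
for n,a in(("zone/tray",im[150:260,215:335]),("d",im[110:215,370:490])):
    pass
cv2.imwrite("pics/crop0.png",np.hstack([cv2.resize(im[155:245,225:325],(400,360),interpolation=cv2.INTER_CUBIC),cv2.resize(im[120:210,370:470],(400,360),interpolation=cv2.INTER_CUBIC)]))
E
python3 m1.py
```

```text
lid z150 (array([ 645.1, -327.2,  123.5,  203.5,    4.8]), [[575.0, -231.0], [592.0, -434.0], [715.0, -423.0], [698.0, -221.0]])
pad z90 (array([ 493.8, -194.3,   68.9,   59.3,   89.8]), [[464.0, -229.0], [523.0, -229.0], [524.0, -160.0], [464.0, -160.0]])
green z0 (array([493. , 151.5, 213.4, 175.8,  11.4]), [[371.0, 217.0], [406.0, 44.0], [615.0, 86.0], [580.0, 259.0]])
tray dark z28 (array([461.3, 225.1, 149.4, 104.1,  17.7]), [[374.0, 252.0], [406.0, 153.0], [548.0, 198.0], [517.0, 297.0]]) z4 [463.2 227.8 151.5 105.6  17.7]
grip z60 (array([432.4, 301. ,   6.4,  45.3,  18.3]), [[422.0, 322.0], [437.0, 279.0], [443.0, 281.0], [428.0, 324.0]]) 27
```

View pics/crop0.png

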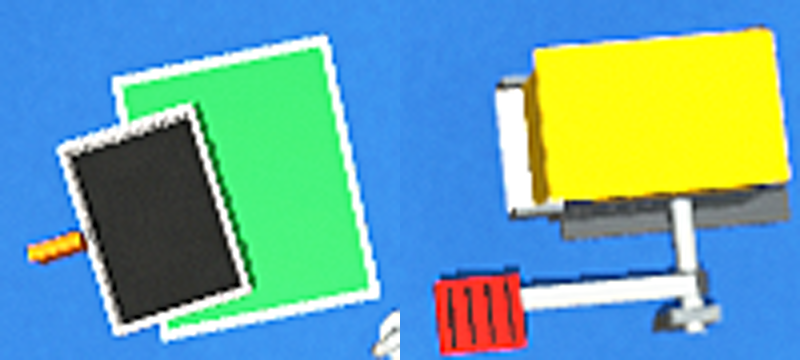

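```bash
cat > m2.py <<'E'
from h import *
print("spout z42",cast("top",[[394.5,141],[398,173.5]],42).round())
L=[[404.25,132],[462.5,127],[467.5,165.75],[407.5,169.25]]
for z in(150,160,170): print(z,cast("top",L,z).round().tolist())
im=cv2.imread("pics/scene0.png");H,S,V=cv2.split(cv2.cvtColor(im,cv2.COLOR_BGR2HSV))
m=(H>22)&(H<35)&(S>150)&(V>200); m[:170]=0;m[250:]=0;m[:,:90]=0;m[:,210:]=0
p=blob(m); hull=cv2.convexHull(p); ap=cv2.approxPolyDP(hull,4,True).reshape(-1,2); print(ap.tolist())
for z in(150,160,170): print(z,cast("scene",ap,z).round().tolist())
r=((H<8)|(H>172))&(S>150); r[:170]=0;r[205:]=0;r[:,:205]=0;r[:,250:]=0
print("pad",rect("scene",np.argwhere(r)[:,::-1],90))
og=(H>5)&(H<20)&(S>150);og[:200]=0;og[230:]=0;og[:,:395]=0;og[:,430:]=0
print("grip px",cv2.boundingRect(blob(og).astype(int)),cast("scene",[[411,208]],60))
c=im[165:275,95:255]; cv2.imwrite("pics/crop1.png",cv2.resize(c,None,fx=5,fy=5,interpolation=cv2.INTER_CUBIC))
E
python3 m2.py
```

```text
spout z42 [[ 694. -221.]
 [ 582. -231.]]
150 [[700.0, -237.0], [716.0, -425.0], [590.0, -437.0], [579.0, -245.0]]
160 [[697.0, -235.0], [713.0, -422.0], [588.0, -434.0], [578.0, -243.0]]
170 [[695.0, -234.0], [711.0, -419.0], [587.0, -431.0], [576.0, -241.0]]
[[195.0, 192.0], [181.0, 230.0], [108.0, 222.0], [124.0, 186.0]]
150 [[571.0, -246.0], [691.0, -238.0], [706.0, -424.0], [590.0, -435.0]]
160 [[579.0, -241.0], [697.0, -233.0], [713.0, -418.0], [598.0, -429.0]]
170 [[586.0, -237.0], [703.0, -229.0], [719.0, -412.0], [605.0, -422.0]]
pad (array([ 495.2, -192.9,   64.2,   70.3,    4.4]), [[460.0, -160.0], [466.0, -230.0], [530.0, -225.0], [524.0, -155.0]])
grip px (403, 207, 18, 16) [[436.62142449 303.5267198 ]]
```

View pics/crop1.png

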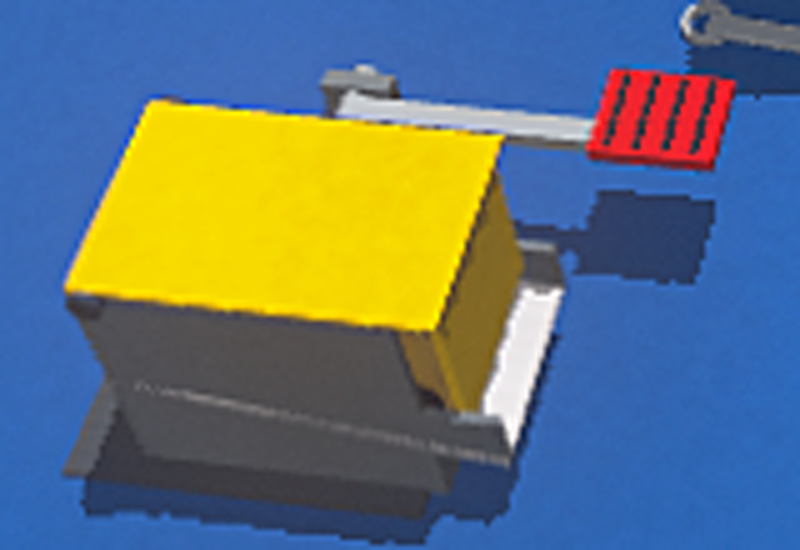

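Aluminium-tray candidates in the top view are the grey/dark tray (263,210), purple tray (187,201) and pink tray (250,278). I pick the grey one: its dark floor and aluminium rim are clear in the crop, and its grip is at (239,217). The lid, pad and spout agree between the two views, giving a dispenser origin of about (645,-314) and yaw of about -1.485. That puts the dock at about (634,-190), the pad at about (494,-193,90) and the tray grip at about (434,304).

```bash
python3 -m pendant '[[0.208,0.434,0.03,0.75],[0.208,0.434,0.03,0.75],[0.208,0.434,0.03,0.75],[0.208,0.434,0.03,0.75],[0.208,0.434,0.03,0.75],[0.208,0.434,0.03,0.75],[0.208,0.434,0.03,0.75],[0.208,0.434,0.03,0.75],[0.208,0.434,0.03,0.75],[0.208,0.434,0.03,0.75],[0.208,0.434,0.03,0.75],[0.208,0.434,0.03,0.75]]' 0.06 60
```

```text
time_s: 1.1
tcp_pos: [421.1, -96.0, 260.3]
orientation: [0.691, -0.689, 0.155, -0.153]
wrist_force: [-0.3, 0.5, -0.3]
finger_gap: 59.9
```

```bash
python3 -m pendant '[[0.013,0.4,-0.11,0.753],[0.013,0.4,-0.11,0.753],[0.013,0.4,-0.11,0.753],[0.013,0.4,-0.11,0.753],[0.013,0.4,-0.11,0.753],[0.013,0.4,-0.11,0.753],[0.013,0.4,-0.11,0.753],[0.013,0.4,-0.11,0.753],[0.013,0.4,-0.11,0.753],[0.013,0.4,-0.11,0.753],[0.013,0.4,-0.11,0.753],[0.013,0.4,-0.11,0.753]]'
python3 - <<'E'
from h import *
c=bot.camera_model("wrist");im=bot.grab_frame("wrist")[:,:,::-1];cv2.imwrite("pics/w1.png",im)
o=bot.observe();print(o["tcp_pos"],o["orientation"])
H,S,V=cv2.split(cv2.cvtColor(im,cv2.COLOR_BGR2HSV));p=blob((H>5)&(H<20)&(S>150))
print(len(p),rect("wrist",p,60,c), np.round(c["cam_to_world"],2).tolist())
E
```

```text
time_s: 2.1
tcp_pos: [432.6, 305.5, 148.5]
orientation: [0.698, -0.698, -0.11, 0.114]
wrist_force: [0.4, -1.0, 0.1]
finger_gap: 60.3
[433.19539365 304.22904237 149.25452999] [ 0.69839773 -0.6981966  -0.10963459  0.11288214]
339 (array([437.3, 299.8,  10.6,  30.5,  18.8]), [[427.0, 313.0], [437.0, 284.0], [447.0, 287.0], [437.0, 316.0]]) [[0.95, 0.3, 0.09, 409.63], [0.31, -0.91, -0.29, 378.95], [-0.01, 0.3, -0.95, 290.66], [0.0, 0.0, 0.0, 1.0]]
```

View pics/w1.png

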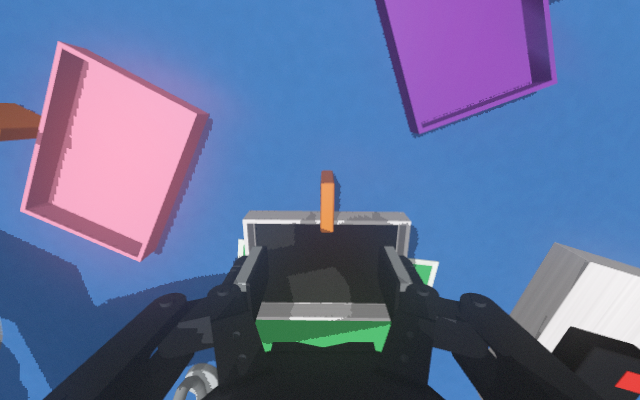

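Wrist view: the orange plate of the aluminium tray lies at (327,170–232), centred between the open fingers, with the pink and purple look-alikes well away. Next I lower, then grip.

```bash
python3 -m pendant '[[0.002,0.003,-0.04,0.01],[0.002,0.003,-0.08,0.01],[0.002,0.003,-0.105,0.01],[0.002,0.003,-0.118,0.01],[0.002,0.003,-0.123,0.01],[0.002,0.003,-0.123,0.01]]' 0.06 && python3 -m pendant '[[0,0,0,0],[0,0,0,0],[0,0,0,0],[0,0,0,0],[0,0,0,0],[0,0,0,0]]' 0 60
```

```text
time_s: 2.65
tcp_pos: [434.7, 305.4, 25.4]
orientation: [-0.698, 0.698, 0.112, -0.117]
wrist_force: [-0.3, -0.8, -0.2]
finger_gap: 59.9
time_s: 3.15
tcp_pos: [435.7, 305.8, 27.0]
orientation: [-0.698, 0.698, 0.112, -0.116]
wrist_force: [-2.3, -1.4, 6.5]
finger_gap: 11.2
```

```bash
python3 -m pendant '[[0.008,-0.014,0,-0.02],[0.02,-0.036,0,-0.05],[0.035,-0.063,0,-0.08],[0.05,-0.09,0,-0.1],[0.065,-0.117,0,-0.13],[0.08,-0.144,0,-0.16],[0.095,-0.171,0,-0.19],[0.11,-0.198,0,-0.22],[0.125,-0.225,0,-0.238],[0.138,-0.249,0,-0.238],[0.146,-0.264,0,-0.238],[0.15,-0.27,0,-0.238]]' && python3 -m pendant '[[0.01,-0.015,0,0],[0.02,-0.036,0,0],[0.032,-0.062,0,0],[0.036,-0.09,0,0],[0.038,-0.104,0,0],[0.039,-0.11,0,0],[0.039,-0.11,0,0]]'
```

```text
time_s: 4.15
tcp_pos: [586.7, 33.9, 27.1]
orientation: [0.707, -0.706, -0.028, 0.031]
wrist_force: [-2.2, 3.2, 1.8]
finger_gap: 11.0
time_s: 4.73
tcp_pos: [625.9, -76.9, 27.1]
orientation: [-0.706, 0.707, 0.028, -0.03]
wrist_force: [0.3, -1.6, -1.2]
finger_gap: 11.4
```

```bash
python3 -m pendant '[[0.001,-0.01,0,0],[0.001,-0.02,0,0],[0.001,-0.026,0,0],[0.001,-0.026,0,0]]'
python3 - <<'E'
from h import *
a=bot.grab_frame("top")[:,:,::-1];b=bot.grab_frame("scene")[:,:,::-1]
cv2.imwrite("pics/chk1.png",np.vstack([cv2.resize(a[90:220,320:480],None,fx=2.3,fy=2.3),cv2.resize(b[150:280,95:255],None,fx=2.3,fy=2.3)]))
E
```

```text
time_s: 5.07
tcp_pos: [626.7, -103.7, 27.1]
orientation: [-0.706, 0.707, 0.028, -0.03]
wrist_force: [-0.2, -0.7, -1.1]
finger_gap: 11.2
```

View pics/chk1.png

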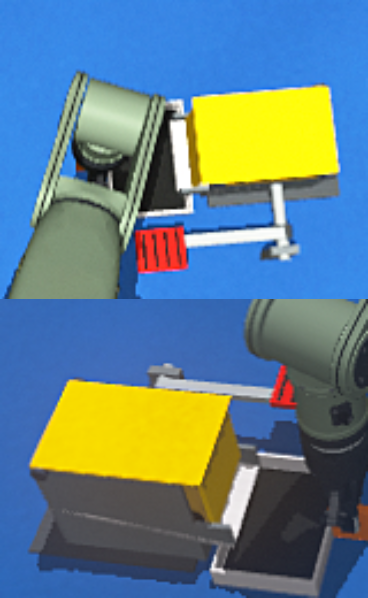

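Top and scene crops show the tray box tucked under the white spout lip, square and centred. Now release, rise and go over the pad.

```bash
python3 -m pendant '[[0,0,0,0],[0,0,0,0],[0,0,0,0],[0,0,0.02,0],[0,0,0.05,0],[0,0,0.09,0],[0,0,0.12,0],[0,0,0.12,0]]' 0.045 && python3 -m pendant '[[-0.03,-0.02,0,0],[-0.06,-0.04,0,0],[-0.09,-0.06,0,0],[-0.12,-0.082,0,0],[-0.132,-0.09,0,0],[-0.132,-0.09,0,0],[-0.132,-0.09,0,0]]' 0
python3 - <<'E'
from h import *
c=bot.camera_model("wrist");im=bot.grab_frame("wrist")[:,:,::-1]
a=bot.grab_frame("scene")[:,:,::-1]
cv2.imwrite("pics/chk2.png",np.hstack([cv2.resize(im,(400,250)),cv2.resize(a[130:255,100:300],(400,250))]))
H,S,V=cv2.split(cv2.cvtColor(im,cv2.COLOR_BGR2HSV));p=blob(((H<8)|(H>172))&(S>150));print(rect("wrist",p,90,c))
E
```

```text
time_s: 5.83
tcp_pos: [632.2, -104.9, 156.2]
orientation: [-0.704, 0.709, 0.033, -0.025]
wrist_force: [1.5, -0.9, 1.4]
finger_gap: 45.2
time_s: 6.42
tcp_pos: [500.3, -195.0, 156.4]
orientation: [-0.704, 0.709, 0.033, -0.024]
wrist_force: [0.9, -0.6, -0.0]
finger_gap: 0.1
(array([ 491.2, -194.5,   58.4,   69.2,    4.9]), [[459.0, -163.0], [465.0, -231.0], [523.0, -226.0], [517.0, -158.0]])
```

View pics/chk2.png

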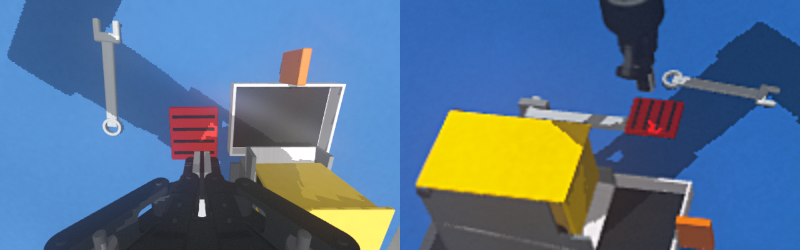

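```bash
python3 -m pendant '[[-0.007,0.001,-0.02,0],[-0.007,0.001,-0.04,0],[-0.007,0.001,-0.055,0],[-0.007,0.001,-0.055,0]]' && python3 -m pendant '[[0,0,-0.01,0],[0,0,-0.02,0],[0,0,-0.025,0],[0,0,-0.025,0]]'
```

```text
time_s: 6.85
tcp_pos: [492.8, -190.9, 97.9]
orientation: [-0.706, 0.707, 0.032, -0.027]
wrist_force: [-0.9, 1.0, -1.1]
finger_gap: -0.1
time_s: 7.18
tcp_pos: [495.1, -190.2, 73.6]
orientation: [-0.706, 0.707, 0.034, -0.027]
wrist_force: [1.6, 4.8, 7.7]
finger_gap: -0.2
```

```bash
python3 -m pendant '[[0,-0.001,-0.008,0],[0,-0.002,-0.016,0],[0,-0.002,-0.024,0],[0,-0.002,-0.031,0],[0,-0.002,-0.034,0],[0,-0.002,-0.034,0],[0,-0.002,-0.034,0]]'
```

```text
time_s: 7.77
tcp_pos: [496.3, -192.1, 41.4]
orientation: [-0.706, 0.707, 0.034, -0.026]
wrist_force: [-2.6, 2.9, 10.1]
finger_gap: -0.3
```

```bash
python3 -m pendant '[[0,0,-0.003,0],[0,0,-0.003,0],[0,0,-0.003,0],[0,0,-0.003,0],[0,0,-0.003,0],[0,0,-0.003,0],[0,0,-0.003,0],[0,0,-0.003,0],[0,0,-0.003,0],[0,0,-0.003,0],[0,0,-0.003,0],[0,0,-0.003,0]]'
python3 - <<'E'
from h import *
im=bot.grab_frame("wrist")[:,:,::-1];a=bot.grab_frame("scene")[:,:,::-1]
cv2.imwrite("pics/chk3.png",np.hstack([cv2.resize(im,(400,250)),cv2.resize(a[130:255,100:300],(400,250))]))
E
```

```text
time_s: 8.77
tcp_pos: [496.5, -192.2, 40.1]
orientation: [-0.705, 0.707, 0.034, -0.027]
wrist_force: [-6.0, 1.3, 11.0]
finger_gap: -0.2
```

View pics/chk3.png

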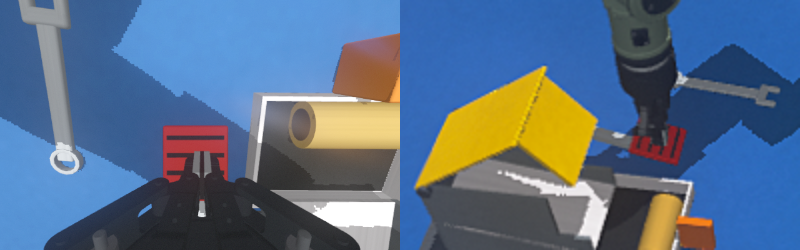

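The lid is up and the bushing lies in the tray against the grip-side wall. I'll hold briefly, then ease up.

```bash
python3 -m pendant '[[0,0,0,0],[0,0,0,0],[0,0,0,0],[0,0,0,0],[0,0,0,0]]' && python3 -m pendant '[[0,0,0.003,0],[0,0,0.007,0],[0,0,0.011,0],[0,0,0.015,0],[0,0,0.019,0],[0,0,0.023,0],[0,0,0.027,0],[0,0,0.031,0],[0,0,0.034,0],[0,0,0.037,0],[0,0,0.04,0]]'
```

```text
time_s: 9.28
tcp_pos: [496.4, -192.0, 41.7]
orientation: [-0.705, 0.707, 0.034, -0.028]
wrist_force: [-5.5, 2.4, 10.5]
finger_gap: -0.4
time_s: 10.2
tcp_pos: [496.3, -191.5, 82.9]
orientation: [-0.706, 0.707, 0.034, -0.029]
wrist_force: [-3.5, 2.4, 6.0]
finger_gap: 0.4
```

```bash
python3 -m pendant '[[0,0,0.003,0],[0,0,0.006,0],[0,0,0.009,0],[0,0,0.012,0],[0,0,0.016,0],[0,0,0.02,0],[0,0,0.025,0]]'
```

```text
time_s: 10.78
tcp_pos: [496.2, -191.3, 107.9]
orientation: [-0.706, 0.707, 0.034, -0.029]
wrist_force: [0.1, 0.1, 0.3]
finger_gap: 0.2
```

```bash
python3 -m pendant '[[0,0,0.04,0],[0.02,0.02,0.045,0],[0.05,0.04,0.045,0],[0.08,0.06,0.045,0],[0.11,0.08,0.045,0],[0.131,0.091,0.045,0],[0.131,0.091,0.045,0],[0.131,0.091,0.045,0],[0.131,0.091,0.045,0]]' 0.055
python3 - <<'E'
from h import *
c=bot.camera_model("wrist");im=bot.grab_frame("wrist")[:,:,::-1];a=bot.grab_frame("scene")[:,:,::-1]
H,S,V=cv2.split(cv2.cvtColor(im,cv2.COLOR_BGR2HSV));p=blob((H>5)&(H<18)&(S>180));print(rect("wrist",p,60,c))
o=bot.observe();print(o["tcp_pos"],o["orientation"])
cv2.imwrite("pics/chk4.png",np.hstack([cv2.resize(im,(400,250)),cv2.resize(a[130:255,100:300],(400,250))]))
E
```

```text
time_s: 11.53
tcp_pos: [626.4, -100.4, 152.5]
orientation: [-0.706, 0.707, 0.034, -0.03]
wrist_force: [-0.3, 0.1, -0.4]
finger_gap: 54.7Traceback (most recent call last):
  File "<stdin>", line 3, in <module>
  File "h.py", line 11, in blob
    i=max(k,key=lambda i:s[i,4]) if near is None else min(k,key=lambda i:np.hypot(*(ce[i]-near)))
      ~~~^^^^^^^^^^^^^^^^^^^^^^^
ValueError: max() iterable argument is empty
```

```bash
python3 - <<'E'
from h import *
c=bot.camera_model("wrist");im=bot.grab_frame("wrist")[:,:,::-1];a=bot.grab_frame("scene")[:,:,::-1]
cv2.imwrite("pics/w4.png",im);cv2.imwrite("pics/chk4.png",np.hstack([cv2.resize(im,(480,300)),cv2.resize(a[130:255,100:230],(312,300))]))
H,S,V=cv2.split(cv2.cvtColor(im,cv2.COLOR_BGR2HSV));m=(H>3)&(H<18)&(S>120);print(m.sum())
p=blob(m);print(len(p),p.mean(0),rect("wrist",p,60,c))
E
```

```text
622
622 [322.61896 205.65434] (array([ 626.8, -101.4,   11.7,   45.2,    4.9]), [[619.0, -79.0], [623.0, -124.0], [635.0, -123.0], [631.0, -78.0]])
```

View pics/chk4.png

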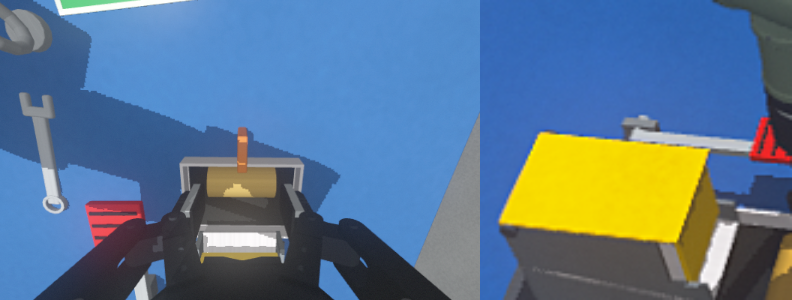

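The lid is closed, the bushing is in the tray, and the plate measures 45 x 12 mm as specified. Now I'll regrip.

```bash
python3 -m pendant '[[0,0.003,-0.04,0],[0,0.003,-0.08,0],[0,0.003,-0.105,0],[0,0.003,-0.12,0],[0,0.003,-0.126,0],[0,0.003,-0.126,0]]' 0.055 && python3 -m pendant '[[0,0,0,0],[0,0,0,0],[0,0,0,0],[0,0,0,0],[0,0,0,0],[0,0,0,0]]' 0 60
```

```text
time_s: 12.23
tcp_pos: [624.3, -98.2, 25.1]
orientation: [-0.706, 0.707, 0.032, -0.03]
wrist_force: [0.3, -0.7, -0.6]
finger_gap: 54.8
time_s: 12.73
tcp_pos: [625.8, -98.6, 27.1]
orientation: [-0.706, 0.707, 0.033, -0.029]
wrist_force: [0.5, -0.1, 4.6]
finger_gap: 11.0
```

```bash
python3 -m pendant '[[0,0.006,0,0],[0,0.016,0,0],[0,0.03,0,0],[-0.003,0.046,0,0],[-0.01,0.064,0,0.01],[-0.02,0.082,0,0.02],[-0.03,0.1,0,0.03],[-0.04,0.118,0,0.04],[-0.05,0.136,0,0.05],[-0.06,0.152,0,0.06],[-0.067,0.163,0,0.065],[-0.07,0.168,0,0.065]]' && python3 -m pendant '[[-0.005,0.009,0,0.005],[-0.012,0.024,0,0.012],[-0.02,0.042,0,0.02],[-0.029,0.06,0,0.03],[-0.038,0.078,0,0.04],[-0.047,0.097,0,0.048],[-0.056,0.116,0,0.048],[-0.065,0.135,0,0.048],[-0.072,0.15,0,0.048],[-0.077,0.16,0,0.048],[-0.08,0.165,0,0.048],[-0.08,0.165,0,0.048]]'
```

```text
time_s: 13.73
tcp_pos: [554.9, 70.9, 27.1]
orientation: [-0.704, 0.706, 0.056, -0.053]
wrist_force: [2.3, -2.7, -2.4]
finger_gap: 11.1
time_s: 14.73
tcp_pos: [474.2, 237.1, 27.1]
orientation: [-0.703, 0.704, 0.073, -0.07]
wrist_force: [-0.2, 2.9, -0.9]
finger_gap: 11.7
```

```bash
python3 -m pendant '[[0,0,0,0],[0,0,0,0],[0,0,0,0],[0,0,0.02,0],[0,0,0.05,0],[0,0,0.09,0],[0,0,0.13,0],[0,0,0.17,0],[0,0,0.2,0],[0,0,0.2,0]]' 0.045 && python3 -m pendant '[[-0.02,0.035,0,0],[-0.04,0.07,0,0],[-0.06,0.105,0,0],[-0.08,0.14,0,0],[-0.1,0.175,0,0],[-0.12,0.21,0,0],[-0.13,0.23,0,0],[-0.13,0.23,0,0]]'
python3 - <<'E'
from h import *
im=bot.grab_frame("top")[:,:,::-1];b=bot.grab_frame("scene")[:,:,::-1]
cv2.imwrite("pics/top5.png",im)
cv2.imwrite("pics/chk5.png",np.hstack([cv2.resize(im[90:270,210:480],(405,270)),cv2.resize(b[120:320,80:460],(390,270))]))
H,S,V=cv2.split(cv2.cvtColor(im,cv2.COLOR_BGR2HSV))
def roi(m,x0,x1,y0,y1):
    r=np.zeros_like(m);r[y0:y1,x0:x1]=m[y0:y1,x0:x1];return r
print("green",rect("top",np.argwhere(roi((H>55)&(H<80)&(S>120),240,330,155,245))[:,::-1],0))
m=roi((V<75)&(S<110)|(H>12)&(H<32)&(S>60),255,310,165,240)
print("inner",rect("top",blob(m),28))
print("grip",rect("top",blob(roi((H>3)&(H<20)&(S>150),225,258,195,230),amin=5),60))
E
```

```text
time_s: 15.57
tcp_pos: [479.2, 238.4, 235.9]
orientation: [0.705, -0.702, -0.079, 0.064]
wrist_force: [1.5, 0.2, 0.9]
finger_gap: 45.2
time_s: 16.23
tcp_pos: [346.5, 471.7, 235.2]
orientation: [0.705, -0.702, -0.08, 0.066]
wrist_force: [-0.1, -0.4, -0.1]
finger_gap: 45.1
green (array([492.2, 151.4, 214.7, 176.2,  11.3]), [[370.0, 217.0], [404.0, 44.0], [615.0, 86.0], [580.0, 259.0]])
inner (array([491.2, 153.9, 149. , 108.2,  11.3]), [[408.0, 192.0], [429.0, 86.0], [575.0, 115.0], [554.0, 222.0]])Traceback (most recent call last):
  File "<stdin>", line 11, in <module>
  File "h.py", line 11, in blob
    i=max(k,key=lambda i:s[i,4]) if near is None else min(k,key=lambda i:np.hypot(*(ce[i]-near)))
      ~~~^^^^^^^^^^^^^^^^^^^^^^^
ValueError: max() iterable argument is empty
```

View pics/chk5.png

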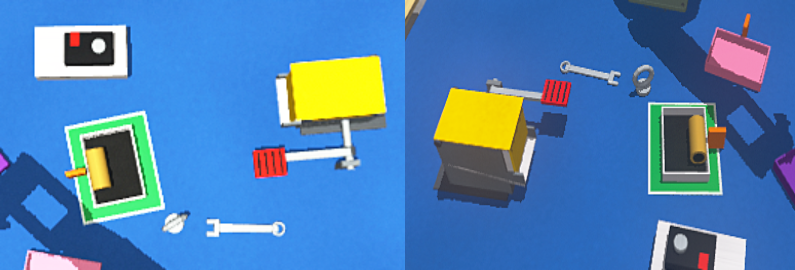

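The tray sits centred and square on the green zone: about 3 mm off centre, with the same 11.3° angle. The bushing is inside, the lid is closed, and the bystanders haven't moved. Handing in.

```bash
python3 -c "
from bench import bot
print(bot.job_done())"
```

```text
the job is handed in; nothing more can be done
None
```

The job is done and handed in at about 16 s of robot time; the hand-in reported no verdict.

**What I did:** I slid the aluminium tray under the spout by its orange grip. I held the pedal down at its stop with about 11 N until the bushing had rolled into the tray. I then eased the pedal up at about 45 mm/s, which is roughly 0.6 rad/s at the lid. Finally I slid the tray onto the green zone, let go and moved the arm clear.

**Last checks (top and scene views):**
- **Tray:** its box centre is about 3 mm from the zone centre, and both lie at 11.3°.
- **Bushing and lid:** the bushing lies in the tray against the grip-side wall, and the lid looks closed.
- **Bystanders:** the power unit, lifting eye and wrench look unmoved by eye; I did not measure them again.

**Checks that failed or disagreed:**
- **Grip colour:** the final check of the orange grip found nothing, because the plate was in the arm's shadow. The tray's inner outline gave the result instead.
- **Arm position:** after each release the measured pose came out 5 to 10 mm off the commanded one. I corrected for this with camera checks.

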